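Catch the lid of a finds case and lower it shut

TASK

The lid of the black finds case stands open, leaning back. Tip it forward from behind with a fingertip and let go so that it falls by itself, then catch it from below on your fingers before it lands and lower it gently until it is fully shut. Do not pinch or grip the lid, do not let it drop shut, and leave the find in the case and everything else on the bench as it is.

Things in the scene. Friction and masses are not known exactly. Their poses are not given: they have to be found in the camera images.
- case: Black open-topped finds case, fixed to the bench, 130 mm deep (its x), 220 mm wide (its y), 100 mm high; inside, a grey foam bed 60 mm above the bench carries the find. Origin at the centre of its underside, on the bench; z up, its -x side is the front, facing roughly to the robot's left (world +y). The lid is hinged along the opposite (+x) upper rim, roughly to the robot's right.
- lid (a joint): Lid angle in rad: 0 fully shut (level on the rim), pi/2 upright, 1.8 the back stop where it rests at first. Tipped forward to less than about 1.47 rad it falls by itself, slowed by a hinge damper (0.33 N m s/rad): from 1.42 rad some 4 s to 0.7 rad and 1 s more to land, still with a knock (0.6 to 0.8 rad/s). The lid weighs about 0.3 kg.
- lid_hinge (a point): The lid is a stiff plate 14 mm thick, 160 mm long from the hinge line: 220 mm wide for 130 mm, then a blue tab 100 mm wide, 30 mm long, which overhangs the case's front when shut. This point is on the hinge line at mid width: 65 mm along the case's +x from its origin, 100 mm above the bench. The lid's lower (inner) face lies in the plane through this line.
- lid_edge (a point): Middle of the front lower edge of the lid's blue tab, 160 mm from the hinge line, on the inner (lower) face; moves with the lid. The outer face is 14 mm from it, away from the case's inside.
- lid_liner: The lid's inner layer, 6 mm thick: light grey (blue on the tab). Its underside is what gets caught from below. Origin on the hinge line; its -x runs along the lid to the tab, z out of the lid's outer face (up when shut).
- lid_shell: The lid's outer layer, 8 mm thick on top of the liner, black (blue on the tab, ending 6 mm short of its front edge); this face is behind when the lid is open. Same origin and axes as the liner.
- find: Flat dark piece of old wood, 50 x 100 x 19 mm, 60 g, lying loose on the foam bed in the case. Origin under its centre. Leave it.
- flask: Steel flask standing on the bench, 68 mm across, 235 mm high, right of the case. Origin under its centre. Leave it.
- jar_a: Glass jar with black cap, 72 mm across, 85 mm high, left of the case. Origin under its centre. Leave it.
- jar_b: Glass jar with black cap, as the first, right of the case. Origin under its centre. Leave it.
- brush: Cream scrubbing brush, 60 x 140 mm, 64 mm high, bristles down. Origin under its centre. Leave it.
- marker: Red marker pen with black cap, 130 x 15 mm, 15 mm high, lying on the bench left of the case. Origin under its centre. Leave it.
- sherd: Grey-brown loose wood sherd, 100 x 80 x 34 mm, lying beyond the case. Origin under its centre. Leave it.
Mind the look-alikes: they are no part of the job. Leave any red look-alike of the flask alone.

How it is judged:
On the way, in this order (a step that is already met when the one before it is completed fails the run):
1. the lid has been tipped over its balance point and falls by itself, out of touch of the fingers (value of joint lid between 0.3 and 1.46 rad and velocity of joint lid below -0.03 rad/s and not (contact force between the fingers and lid_liner above 0.25 N or contact force between the fingers and lid_shell above 0.25 N) and contact force between the arm and lid_shell below 0.25 N), for 0.15 s.
2. the lid is caught from below on the fingers and carried down slowly while still open (between 0.15 and 1.2 rad) (value of joint lid between 0.15 and 1.2 rad and velocity of joint lid between -0.45 and 0.45 rad/s and contact force between the fingers and lid_liner above 0.25 N), for 0.3 s.
At the end, for the whole second after the job is handed in: The lid is fully shut (within 0.03 rad) and at rest, and the find and all bystanders are within 25 mm of where they were, upright (value of joint lid below 0.03 rad and velocity of joint lid between -0.05 and 0.05 rad/s and distance of each of flask, jar_a, jar_b, brush, marker, sherd, find from where it was at the start of the episode below 0.025 m and angle between each of flask, jar_a, jar_b, brush, marker, sherd, find's own z axis and vertical below 0.35 rad); the robot touches nothing.
It fails at once if the lid lands with a knock (faster than 0.45 rad/s within 0.12 rad of shut) (value of joint lid below 0.12 rad and velocity of joint lid below -0.45 rad/s).
It fails at once if the lid is pinched: the fingers press on its inner and outer face at once (contact force between the fingers and lid_liner above 1.5 N and contact force between the fingers and lid_shell above 1.5 N).
It fails at once if the case or its lid is shoved hard (over 25 N) (contact force between any of the arm, the fingers and case above 25 N).
It fails at once if the find or another thing on the bench is shoved, lifted or knocked over (25 mm or 0.35 rad) (distance of any of flask, jar_a, jar_b, brush, marker, sherd, find from where it was at the start of the episode above 0.025 m or angle between any of flask, jar_a, jar_b, brush, marker, sherd, find's own z axis and vertical above 0.35 rad).
It also fails if it takes over 61 s, if anything falls off the work surface, if the arm or the gripper's body presses on something with over 40 N, if the wrist force passes 120 N, or if a joint passes its speed limit or range.

ROBOT

A 6-joint arm with a two-finger parallel gripper is mounted at the origin on the work surface. World frame = base frame: x ahead of the robot, y to its left, z up, the work surface at z = 0. Lengths are in m, angles in rad, forces in N, time in s.
With the tool pointing down it reaches from about 0.375 to 0.9 m from the base axis. Payload 3.1 kg.
Tool frame: the origin (TCP) lies midway between the tips of the shut fingers; the grasp point (between the pads) lies 19 mm behind it; z points along the fingers, y is the line along which they close (so a half turn about z gives the same grasp; the last joint's range is limited). The gripper opens to 85 mm and grips with 20 to 120 N. Pads are 22 mm wide; open, the fingers measure 114 mm over their backs; the gripper's body (76 mm by 85 mm) begins 54 mm behind the grasp point. The pads swing forward as they close: fully open they stand 13 mm farther back than shut.
Start: joints at [-1.504, 0.527, 1.433, -0, 1.181, -0.178], TCP at [0.152, -0.606, 0.231] pointing down, gripper open.
Joint ranges: [-3.08, 3.08], [-0.75, 2.2], [0.22, 2.44], [-1.43, 4.57], [0, 2.65], [-2.85, 2.85]. Speed limits (rad/s): [2.79, 2.79, 3.14, 3.14, 3.14, 3.14].

INTERFACE

Orientations are given as a unit quaternion [x, y, z, w].
In Python, from station import manip gives the robot as it stands.
- The arm moves only by the tool move_arm, never from a script. Its argument "increments" is a list that holds one entry, the list of rows, each a list of 5 numbers: the gripper's target within -1 to 1 (shut at 1, half-way at 0, fully open at -1), then the shift along the world's x, y, z in m, then the turn about the world's z in degrees. In form: [[[fingers, dx, dy, dz, twist], ...]]. A call has 1 to 8 rows; each row shifts and turns the commanded pose from where the row before left it; what a row does not reach is not made up. A row lasts 1/10 s, in which the tool goes at most 50 mm and 8.59 degrees, less where a joint would pass 70% of its speed; a pose out of reach is approached as far as the arm can. A call with a gripper value outside its range is refused whole. The fingers move at their own pace and stop on an object; "newtons" is the grip in N (left out, the last holds). Time passes only in rows, so rows that do not move let the fingers close. It gives the time, the measured TCP pose, the force, the opening and the grip force at its end, in the units of the state.
- manip.sense(): the state, without advancing time (a new reading comes with each control period).
- manip.snapshot(name): name is "scene" or "top"; returns a dict with "img" (420x560x3 uint8, red, green, blue), "fx", "fy", "cx", "cy" (pixels), "k1" (the pictures are not rectified: a ray, as slopes to the right and down, at radius r is drawn at 1 + k1 r^2 times it, then the intrinsics apply), "world_to_cam" (4x4, takes a point from world to camera coordinates). Camera axes: x right, y down, z forward; pixel columns grow to the right and rows downward; lengths in m; the calibration is good to about 2 mm. A picture is of the moment at which its call begins. There is no depth.
- manip.sign_off(): hands the job in; it is judged then, once.
Trained networks look in the newest picture that a camera, given by its name, has taken for a name from the list of things; names that differ only in an ending like _2 or _b are one class to them, and where a whole thing is asked for, a point or a joint stands for the part that bears it (a point fixed in the world has none). Each returns a list of dicts, best first, with "confidence" (0 to 1); they miss things now and then, are a little off and sometimes report something else, mostly with a low value. They report only what shows in the picture. A call takes as long as a camera call. They do not tell look-alikes from the thing itself.
- manip.spot_in(label, camera): "xyz" ([x, y, z] in m, in world coordinates, good to about 4 mm: the middle of the surface that is visible of it).
- manip.mark_of(label, camera): "xyz" ([x, y, z] in m, in world coordinates, good to about 4 mm: a listed point, or the origin of a listed thing).
The state is a dict: "t": time; "q": joint angles; "qd": joint speeds; "tau": joint torques, N m; "tcp_pos": TCP position; "tool_rot": TCP orientation; "force": force on the tool from outside, world axes, zero at the start; "ft_torque": the same for the moment, N m; "finger_gap": opening from 0.0 (shut) to 1.0 (fully open); "gripper_force": force on a finger pad.
Only numpy, scipy, OpenCV 4.12 (cv2) and the standard library are available. Lean on these libraries where they do the work, as an engineer would, in place of code of your own. Each camera call takes 0.05 s, during which the arm holds its last target. There are 200 camera calls.

## Working session

There is one attempt and no reset: what is moved stays moved. The work goes in short steps, Python scripts to look and compute and a tool call to move; the robot and the scene stay as the last step left them, time stands still between calls to the robot, and variables do not carry over. Pictures are saved under pics/ and viewed, at most 10 in all, crops included, and the job is handed in when it is done.

Besides the shell and the picture viewer there is one more tool, called after "Request:" as name([rows], argument=value, ...), one row to a line, values as JSON. move_arm: Moves the arm, as the interface text tells. Its arguments: {"type":"object","properties":{"increments":{"type":"array","items":{"type":"array","items":{"type":"array","items":{"type":"number"}}}},"newtons":{"type":"number"}},"required":["increments"]}

```bash
mkdir -p pics; python3 - <<'E'
from station import manip
import cv2,numpy as np
for c in("scene","top"):
    s=manip.snapshot(c); cv2.imwrite(f"pics/{c}0.png",s["img"][:,:,::-1])
    print(c,np.round(s["world_to_cam"],3).tolist(),s["fx"],s["k1"])
    for l in("case","lid_hinge","lid_edge","find","flask","jar_a","brush","marker","sherd"):
        print(l,[(np.round(d["xyz"],3).tolist(),round(d["confidence"],2)) for d in manip.mark_of(l,c)][:4])
st=manip.sense(); print(st)
E
```

```text
scene [[-0.746, 0.666, 0.011, 0.473], [0.532, 0.606, -0.592, -0.249], [-0.401, -0.435, -0.806, 1.249], [0.0, 0.0, 0.0, 1.0]] 394.59274429288024 -0.07788353735038578
case [([0.555, 0.041, 0.002], 0.91), ([0.659, 0.389, -0.001], 0.29)]
lid_hinge [([0.561, -0.026, 0.1], 0.83)]
lid_edge [([0.562, -0.062, 0.258], 0.67)]
find [([0.528, 0.044, 0.062], 0.69)]
flask [([0.391, -0.23, 0.0], 0.67), ([0.478, -0.38, 0.003], 0.57)]
jar_a [([0.448, 0.37, 0.004], 0.98), ([0.622, -0.396, 0.001], 0.75), ([0.561, -0.058, 0.255], 0.68)]
brush [([0.66, 0.39, 0.001], 0.85), ([0.562, 0.275, -0.002], 0.45)]
marker [([0.564, 0.274, -0.004], 0.69), ([0.451, 0.372, 0.005], 0.49)]
sherd [([0.804, 0.114, 0.001], 0.93), ([0.624, -0.392, 0.002], 0.52)]
top [[0.019, -1.0, -0.0, -0.01], [-0.996, -0.019, -0.085, 0.608], [0.085, 0.002, -0.996, 0.934], [0.0, 0.0, 0.0, 1.0]] 385.9284808143018 -0.08213428306153613
case [([0.56, 0.042, 0.001], 0.58)]
lid_hinge [([0.562, -0.023, 0.101], 0.83)]
lid_edge [([0.566, -0.063, 0.257], 0.83)]
find [([0.526, 0.042, 0.059], 0.86)]
flask [([0.475, -0.375, 0.003], 0.73), ([0.385, -0.23
[... 339 characters left out ...]
063, 0.254], 0.16)]
{'t': 1.0, 'q': array([-1.50450446e+00,  5.27511616e-01,  1.43268996e+00, -1.26446033e-05,
        1.18143928e+00, -1.78484913e-01]), 'qd': array([-0.00030415,  0.00170451,  0.00059558, -0.00033366, -0.00125017,
       -0.00268431]), 'tau': array([-1.60281939e-03, -4.42334783e+01, -1.78424746e+01, -3.77128508e-04,
        7.06356132e-04,  6.81582577e-06]), 'tcp_pos': array([ 0.15149466, -0.6063309 ,  0.23130646]), 'tool_rot': array([ 9.92519592e-01,  1.22085458e-01, -4.48837032e-06, -2.43945224e-05]), 'force': array([ 0.24110169, -0.5130672 ,  0.34351458]), 'ft_torque': array([-0.01314414,  0.03022092,  0.03166413]), 'gripper_force': 0.0, 'finger_gap': 0.9987727839467966}
```

View pics/scene0.png

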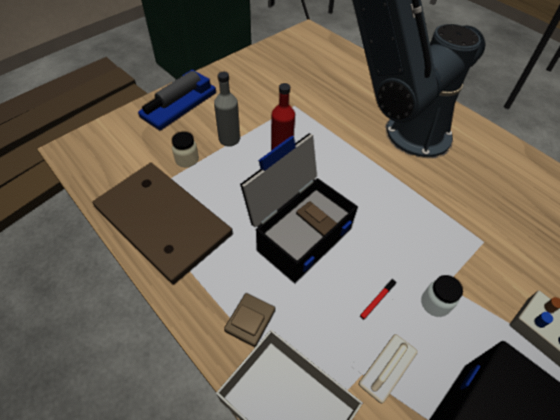

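View pics/top0.png

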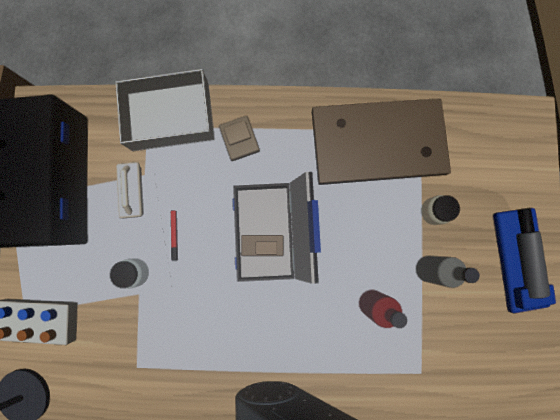

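The scene picture shows the open lid with its blue tab at about (278,152) and the case at (305,230). The red look-alike flask is at (283,120) and the steel flask at (227,110). The top picture shows the tab at (315,226) and the case front at x≈237, turned about 3.5°. The hinge is near (0.5615, -0.0245, 0.1), and forward is about (-0.06, 0.998).

I'll shut the fingers, rise, and swing over to behind the lid.

Request:
move_arm([
  [[1, 0, 0, 0.04, 0], [1, 0, 0, 0.04, 0], [1, 0.01, 0.01, 0.04, 8], [1, 0.02, 0.02, 0.03, 8], [1, 0.026, 0.029, 0, 8], [1, 0.026, 0.029, 0, 8], [1, 0.026, 0.029, 0, 8], [1, 0.026, 0.029, 0, 8]],
])

```text
t: 1.8
tcp_pos: [0.2863, -0.459, 0.3815]
tool_rot: [0.856, 0.518, 0.0, 0.0]
force: [-0.1, -0.9, 0.0]
finger_gap: -0.003
gripper_force: 0.0
```

Request:
move_arm([
  [[1, 0.026, 0.029, 0, 8], [1, 0.026, 0.029, 0, 8], [1, 0.026, 0.029, 0, 8], [1, 0.026, 0.029, 0, 8], [1, 0.026, 0.029, 0, 0], [1, 0.026, 0.029, 0, 0], [1, 0.026, 0.029, 0, 0], [1, 0.026, 0.029, 0, 0]],
])

```text
t: 2.6
tcp_pos: [0.4943, -0.2269, 0.3815]
tool_rot: [0.682, 0.732, 0.0, 0.0]
force: [0.8, 0.0, -0.6]
finger_gap: 0.0
gripper_force: 0.0
```

Request:
move_arm([
  [[1, 0.025, 0.03, 0, 0], [1, 0.025, 0.03, 0, 0], [1, 0.023, 0.03, -0.02, 0], [1, 0, 0, -0.04, 0], [1, 0, 0, -0.04, 0], [1, 0, 0, -0.04, 0], [1, 0, 0, -0.025, 0], [1, 0, 0, 0, 0]],
])

```text
t: 3.4
tcp_pos: [0.5638, -0.1371, 0.2124]
tool_rot: [0.682, 0.732, -0.001, -0.004]
force: [-0.9, 0.1, -0.4]
finger_gap: -0.002
gripper_force: 0.0
```

```bash
python3 - <<'E'
from station import manip
import cv2
for c in("scene","top"):
    s=manip.snapshot(c); cv2.imwrite(f"pics/{c}1.png",s["img"][:,:,::-1])
    for l in("lid_hinge","lid_edge"): print(l,manip.mark_of(l,c)[:1])
print(manip.sense())
E
```

```text
lid_hinge []
lid_edge [{'xyz': [0.5626, -0.0591, 0.2544], 'confidence': 0.64}]
lid_hinge [{'xyz': [0.5605, -0.0265, 0.1032], 'confidence': 0.7}]
lid_edge [{'xyz': [0.5649, -0.061, 0.2554], 'confidence': 0.76}]
{'t': 3.7, 'q': array([-4.31066395e-01,  4.86341155e-01,  1.55376934e+00, -1.02792176e-07,
        1.09726588e+00, -5.01277071e-01]), 'qd': array([-0.00095828,  0.00221255,  0.0093939 ,  0.00078255, -0.00406309,
        0.00056954]), 'tau': array([-1.40587767e-02, -4.07934701e+01, -1.65611029e+01, -1.24592830e-04,
       -8.68336007e-03, -2.87851799e-05]), 'tcp_pos': array([ 0.56771048, -0.13892046,  0.21840403]), 'tool_rot': array([6.81851456e-01, 7.31487627e-01, 6.61558333e-04, 2.00164690e-03]), 'force': array([-0.30111518,  0.14517886,  0.22907605]), 'ft_torque': array([-0.0045301 , -0.01859331,  0.02599736]), 'gripper_force': 0.0, 'finger_gap': 0.0034238791961993683}
```

View pics/scene1.png

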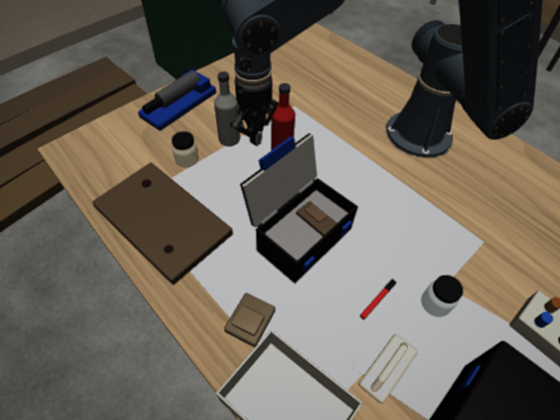

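The gripper, at about (252,115), stands behind the tab at (278,152) and clear of both flasks. Now I'll push the lid nearly to balance.

Request:
move_arm([
  [[1, 0, 0.02, 0, 0], [1, 0, 0.02, 0, 0], [1, 0, 0.01, 0, 0], [1, 0, 0.009, 0, 0], [1, 0, 0.009, 0, 0], [1, 0, 0.009, 0, 0], [1, 0, 0.009, 0, 0], [1, 0, 0.008, 0, 0]],
])

```text
t: 4.5
tcp_pos: [0.5665, -0.0439, 0.2164]
tool_rot: [0.682, 0.731, -0.0, 0.0]
force: [0.1, -3.0, 1.6]
finger_gap: 0.003
gripper_force: 1.1
```

```bash
cat > look.py <<'E'
from station import manip
import numpy as np
H=np.array([.5612,-.0252,.1012])
def ang():
    for c in("scene","top"):
        manip.snapshot(c)
        for d in manip.mark_of("lid_edge",c)[:1]:
            e=np.array(d["xyz"])-H; print(c,np.round(d["xyz"],4),"theta",round(float(np.arctan2(e[2],e[1])),3),"conf",round(d["confidence"],2),"r",round(float(np.linalg.norm(e[1:])),3))
    s=manip.sense(); print("t",s["t"],"tcp",np.round(s["tcp_pos"],4),"F",np.round(s["force"],2))
if __name__=="__main__": ang()
E
python3 look.py
```

```text
scene [0.5285 0.0456 0.063 ] theta -0.495 conf 0.7 r 0.08
t 4.7 tcp [ 0.5662 -0.0437  0.216 ] F [-0.55 -0.76 -0.09]
```

Request:
move_arm([
  [[1, 0, 0.006, 0, 0], [1, 0, 0.006, 0, 0], [1, 0, 0.001, 0, 0], [1, 0, -0.015, 0, 0], [1, 0, -0.01, 0.02, 0], [1, 0, 0, 0.045, 0], [1, 0, 0, 0.025, 0]],
])

```text
t: 5.4
tcp_pos: [0.5678, -0.058, 0.3091]
tool_rot: [0.682, 0.731, 0.001, 0.002]
force: [0.1, -0.5, 0.0]
finger_gap: -0.0
gripper_force: 0.0
```

```bash
python3 look.py
```

```text
scene [5.622e-01 5.000e-04 2.578e-01] theta 1.408 conf 0.67 r 0.159
top [0.5612 0.0038 0.256 ] theta 1.386 conf 0.71 r 0.157
t 5.6 tcp [ 0.5666 -0.0572  0.3067] F [ 0.4   0.39 -0.96]
```

Request:
move_arm([
  [[1, -0.003, 0.036, 0, 0], [1, -0.003, 0.036, 0, 0], [1, -0.003, 0.036, 0, 0], [1, -0.003, 0.034, 0, 0], [1, 0, 0, -0.035, 0], [1, 0, 0, -0.04, 0], [1, 0, 0, -0.03, 0], [1, 0, 0, 0, 0]],
])

```text
t: 6.4
tcp_pos: [0.5498, 0.0856, 0.1956]
tool_rot: [0.682, 0.731, -0.004, -0.005]
force: [-1.6, 0.5, -0.1]
finger_gap: 0.003
gripper_force: 0.0
```

```bash
python3 look.py
```

```text
scene [0.5582 0.0036 0.2563] theta 1.387 conf 0.6 r 0.158
top [0.5599 0.0053 0.2561] theta 1.376 conf 0.66 r 0.158
t 6.6 tcp [0.5556 0.0854 0.2025] F [ 0.02 -0.25  0.04]
```

Request:
move_arm([
  [[1, 0, 0, 0, 0], [1, 0, 0, 0, 0], [1, 0, 0, 0, 0], [1, 0, 0, 0, 0], [1, 0, 0, 0, 0], [1, 0, 0, 0, 0], [1, 0, 0, 0, 0], [1, 0, 0, 0, 0]],
])

```text
t: 7.4
tcp_pos: [0.5545, 0.0857, 0.2012]
tool_rot: [0.682, 0.732, -0.0, -0.0]
force: [0.2, 0.5, -0.9]
finger_gap: -0.001
gripper_force: 0.0
```

```bash
python3 look.py
```

```text
scene [0.5587 0.0105 0.2557] theta 1.344 conf 0.67 r 0.159
top [0.5588 0.0096 0.2552] theta 1.349 conf 0.97 r 0.158
t 7.6 tcp [0.5545 0.0857 0.2012] F [-0.2   0.68  0.5 ]
```

Request:
move_arm([
  [[1, 0, 0, 0, 0], [1, 0, 0, 0, 0], [1, 0, 0, 0, 0], [1, 0, 0, 0, 0], [1, 0, 0, 0, 0], [1, 0, 0, 0, 0], [1, 0, 0, 0, 0], [1, 0, 0, 0, 0]],
])

```text
t: 8.4
tcp_pos: [0.5545, 0.0856, 0.2013]
tool_rot: [0.682, 0.732, -0.0, -0.0]
force: [0.7, -0.8, -0.9]
finger_gap: -0.001
gripper_force: 0.0
```

Request:
move_arm([
  [[1, 0, 0, 0, 0], [1, 0, 0, 0, 0], [1, 0, 0, 0, 0], [1, 0, 0, 0, 0], [1, 0, 0, 0, 0], [1, 0, 0, 0, 0], [1, 0, 0, 0, 0], [1, 0, 0, 0, 0]],
])

```text
t: 9.2
tcp_pos: [0.5545, 0.0856, 0.2013]
tool_rot: [0.682, 0.732, -0.0, 0.0]
force: [0.5, -0.5, 0.8]
finger_gap: 0.005
gripper_force: 0.0
```

```bash
python3 look.py
```

```text
scene [0.5583 0.0361 0.247 ] theta 1.173 conf 0.73 r 0.158
top [0.5575 0.0369 0.2473] theta 1.169 conf 0.93 r 0.159
t 9.4 tcp [0.5545 0.0857 0.2013] F [-0.43 -0.31 -0.05]
```

Request:
move_arm([
  [[1, 0, 0, 0, 0], [1, 0, 0, 0, 0], [1, 0, 0, 0, 0], [1, 0, 0, 0, 0], [1, 0, 0, 0, 0], [1, 0, 0, 0, 0], [1, 0, 0, 0, 0], [1, 0, 0, 0, 0]],
])

```text
t: 10.2
tcp_pos: [0.5545, 0.0857, 0.2013]
tool_rot: [0.682, 0.732, 0.0, -0.0]
force: [-0.0, 0.3, 0.6]
finger_gap: 0.001
gripper_force: 0.0
```

```bash
python3 look.py
```

```text
scene [0.552  0.065  0.2318] theta 0.966 conf 0.86 r 0.159
t 10.4 tcp [0.5545 0.0857 0.2013] F [ 0.37 -0.02 -0.13]
```

Request:
move_arm([
  [[1, 0, 0, 0, 0], [1, 0, 0, 0, 0], [1, 0, 0, 0, 0], [1, 0, 0, 0, 0], [1, 0, 0, 0, 0]],
])

```text
t: 10.9
tcp_pos: [0.5545, 0.0857, 0.2013]
tool_rot: [0.682, 0.732, -0.0, -0.0]
force: [-0.3, -0.3, 0.1]
finger_gap: 0.001
gripper_force: 0.3
```

```bash
cat >> look.py <<'E'
    F=[]
    for _ in range(6): manip.snapshot("top"); F.append(manip.sense()["force"])
    print("Favg",np.round(np.mean(F,0),2))
E
python3 look.py
```

```text
File "look.py", line 11
    F=[]
IndentationError: unexpected indent
```

```bash
sed -i 's/__": ang()/__":\n    ang()/' look.py; python3 look.py
```

```text
scene [0.5527 0.0742 0.2269] theta 0.902 conf 0.62 r 0.16
t 11.1 tcp [0.5545 0.0857 0.2013] F [ 0.06 -0.06  0.96]
Favg [ 0.    0.67 -0.36]
```

The lid now rests on the fingers at about 0.90 rad, so I'm lowering along the arc.

Request:
move_arm([
  [[1, -0.0001, 0.003, -0.0027, 0], [1, -0.0002, 0.003, -0.0027, 0], [1, -0.0002, 0.0029, -0.0028, 0], [1, -0.0002, 0.0029, -0.0028, 0], [1, -0.0002, 0.0028, -0.0028, 0], [1, -0.0002, 0.0028, -0.0028, 0], [1, -0.0002, 0.0027, -0.0028, 0], [1, -0.0001, 0.0026, -0.0028, 0]],
])

```text
t: 12.2
tcp_pos: [0.5531, 0.1086, 0.1788]
tool_rot: [0.682, 0.732, -0.0, -0.0]
force: [-0.7, 1.3, -1.1]
finger_gap: 0.002
gripper_force: 0.3
```

```bash
python3 look.py
```

```text
scene [0.5511 0.0943 0.202 ] theta 0.701 conf 0.64 r 0.156
top [0.5536 0.0964 0.1999] theta 0.682 conf 0.66 r 0.157
t 12.4 tcp [0.5529 0.1085 0.1789] F [-0.85  0.64 -0.51]
Favg [-0.14  1.15 -0.07]
```

Request:
move_arm([
  [[1, -0.0001, 0.0024, -0.0032, 0], [1, -0.0001, 0.0024, -0.0032, 0], [1, -0.0001, 0.0023, -0.0033, 0], [1, -0.0001, 0.0023, -0.0033, 0], [1, -0.0001, 0.0022, -0.0033, 0], [1, -0.0001, 0.0021, -0.0034, 0], [1, -0.0001, 0.002, -0.0034, 0], [1, -0.0001, 0.002, -0.0034, 0]],
])

```text
t: 13.5
tcp_pos: [0.5521, 0.1267, 0.1524]
tool_rot: [0.682, 0.731, 0.0, -0.0]
force: [-1.1, 5.1, 1.3]
finger_gap: -0.001
gripper_force: 2.5
```

```bash
python3 look.py
```

```text
scene [0.5518 0.1132 0.181 ] theta 0.523 conf 0.76 r 0.16
top [0.5531 0.1129 0.1776] theta 0.505 conf 0.61 r 0.158
t 13.7 tcp [0.5521 0.1268 0.1523] F [-2.05  4.68  2.78]
Favg [-1.16  4.91  1.75]
```

Request:
move_arm([
  [[1, -0.0001, 0.0019, -0.0036, 0], [1, -0.0001, 0.0018, -0.0036, 0], [1, -0.0001, 0.0017, -0.0036, 0], [1, -0.0001, 0.0016, -0.0037, 0]],
])

```text
t: 14.4
tcp_pos: [0.5516, 0.1339, 0.1378]
tool_rot: [0.682, 0.731, 0.0, -0.001]
force: [-1.5, 6.6, 2.3]
finger_gap: -0.0
gripper_force: 3.1
```

```bash
python3 look.py
```

```text
scene [0.5479 0.1234 0.1627] theta 0.392 conf 0.77 r 0.161
top [0.5525 0.1229 0.1615] theta 0.387 conf 0.95 r 0.16
t 14.6 tcp [0.5516 0.134  0.1377] F [-2.1   5.87  0.96]
Favg [-1.16  6.3   1.76]
```

Request:
move_arm([
  [[1, -0.0001, 0.0015, -0.0037, 0], [1, -0.0001, 0.0014, -0.0037, 0], [1, -0.0001, 0.0013, -0.0037, 0], [1, -0.0001, 0.0011, -0.0037, 0]],
])

```text
t: 15.3
tcp_pos: [0.5512, 0.1395, 0.1229]
tool_rot: [0.682, 0.731, 0.0, -0.001]
force: [-1.8, 7.2, 2.8]
finger_gap: 0.0
gripper_force: 3.7
```

```bash
python3 look.py
```

```text
scene [0.5512 0.1288 0.1476] theta 0.293 conf 0.95 r 0.161
top [0.5526 0.1279 0.1478] theta 0.295 conf 0.88 r 0.16
t 15.5 tcp [0.5512 0.1396 0.1228] F [-0.26  7.32  1.64]
Favg [-1.3   7.17  1.07]
```

Request:
move_arm([
  [[1, 0, 0.0009, -0.003, 0], [1, -0.0001, 0.0008, -0.003, 0], [1, 0, 0.0008, -0.003, 0], [1, -0.0001, 0.0007, -0.003, 0], [1, 0, 0.0006, -0.003, 0]],
])

```text
t: 16.3
tcp_pos: [0.5509, 0.1436, 0.1078]
tool_rot: [0.682, 0.731, 0.001, -0.001]
force: [-1.0, 8.5, 1.3]
finger_gap: -0.003
gripper_force: 4.2
```

```bash
python3 look.py
```

```text
scene [0.4519 0.3708 0.0063] theta -0.235 conf 0.69 r 0.407
top [0.5506 0.1324 0.131 ] theta 0.187 conf 0.9 r 0.16
t 16.5 tcp [0.5509 0.1436 0.1077] F [-1.64  7.65  0.5 ]
Favg [-0.94  8.1   0.68]
```

Request:
move_arm([
  [[1, 0, 0.0004, -0.002, 0], [1, 0, 0.0003, -0.002, 0], [1, 0, 0.0003, -0.002, 0], [1, 0, 0.0003, -0.002, 0], [1, 0, 0.0003, -0.002, 0], [1, -0.0001, 0.0002, -0.002, 0], [1, 0, 0.0002, -0.002, 0], [1, 0, 0.0002, -0.002, 0]],
])

```text
t: 17.6
tcp_pos: [0.5507, 0.1463, 0.0917]
tool_rot: [0.682, 0.731, 0.001, -0.001]
force: [-1.5, 9.5, 0.6]
finger_gap: 0.0
gripper_force: 5.1
```

```bash
python3 look.py
```

```text
scene [0.5504 0.135  0.1169] theta 0.098 conf 0.85 r 0.161
top [0.5505 0.1336 0.1139] theta 0.08 conf 0.56 r 0.159
t 17.8 tcp [0.5507 0.1463 0.0917] F [-0.14 10.38 -0.75]
Favg [-0.96 10.12  0.  ]
```

Request:
move_arm([
  [[1, 0, 0.0002, -0.002, 0], [1, 0, 0.0002, -0.002, 0], [1, 0, 0.0002, -0.002, 0], [1, 0, 0.0002, -0.002, 0], [1, 0, 0.0001, -0.002, 0], [1, 0, 0.0001, -0.001, 0], [1, 0, 0, -0.001, 0], [1, 0, 0, -0.001, 0]],
])

```text
t: 18.9
tcp_pos: [0.5506, 0.1473, 0.0786]
tool_rot: [0.682, 0.731, 0.001, -0.001]
force: [-1.0, 11.1, 0.0]
finger_gap: 0.0
gripper_force: 5.4
```

```bash
python3 look.py
```

```text
scene [0.5499 0.1349 0.1046] theta 0.021 conf 0.59 r 0.16
top [0.5511 0.1361 0.1021] theta 0.006 conf 0.88 r 0.161
t 19.1 tcp [0.5506 0.1473 0.0786] F [-1.84 11.54 -1.82]
Favg [-0.31 10.7  -0.9 ]
```

Request:
move_arm([
  [[1, 0, 0, -0.001, 0], [1, 0, 0, -0.001, 0], [1, 0, 0, -0.001, 0], [1, 0, 0, 0, 0]],
])

```text
t: 19.8
tcp_pos: [0.5506, 0.1475, 0.0755]
tool_rot: [0.682, 0.731, 0.001, -0.001]
force: [-1.2, 11.7, -1.1]
finger_gap: 0.003
gripper_force: 5.5
```

```bash
python3 look.py
```

```text
scene [0.5514 0.1379 0.1018] theta 0.004 conf 0.87 r 0.163
top [0.5516 0.1324 0.1025] theta 0.008 conf 0.59 r 0.158
t 20.0 tcp [0.5506 0.1474 0.0756] F [-0.96 10.52 -0.47]
Favg [-0.68 10.86 -0.45]
```

Request:
move_arm([
  [[1, 0, 0, -0.001, 0], [1, 0, 0, -0.001, 0], [1, 0, 0, 0, 0]],
])

```text
t: 20.6
tcp_pos: [0.5506, 0.1475, 0.0741]
tool_rot: [0.682, 0.731, 0.001, -0.001]
force: [-1.4, 10.4, 2.4]
finger_gap: -0.004
gripper_force: 5.5
```

```bash
python3 look.py
```

```text
scene [0.5483 0.1376 0.1005] theta -0.004 conf 0.84 r 0.163
top [0.5521 0.1369 0.1018] theta 0.004 conf 0.63 r 0.162
t 20.8 tcp [0.5507 0.1475 0.0741] F [-1.55 11.46  2.59]
Favg [-1.57 11.16  1.89]
```

Vertical force has flipped to +1.9 N, so the lid has landed. I'll press 1 mm more and then withdraw forward.

Request:
move_arm([
  [[1, 0, 0, -0.001, 0], [1, 0, 0, 0, 0], [1, 0, 0.001, 0, 0], [1, 0, 0.005, 0, 0], [1, 0, 0.02, 0, 0], [1, 0, 0.01, 0.02, 0], [1, 0, 0, 0.04, 0], [1, 0, 0, 0.04, 0]],
])

```text
t: 21.9
tcp_pos: [0.5508, 0.1808, 0.1731]
tool_rot: [0.681, 0.732, -0.002, -0.0]
force: [1.2, 0.2, 0.3]
finger_gap: 0.0
gripper_force: 0.0
```

Request:
move_arm([
  [[1, 0, 0, 0.04, 0], [1, 0, 0, 0.03, 0], [1, 0, 0, 0, 0], [1, 0, 0, 0, 0], [1, 0, 0, 0, 0]],
])

```text
t: 22.4
tcp_pos: [0.5502, 0.1807, 0.2416]
tool_rot: [0.682, 0.731, -0.002, -0.001]
force: [0.9, 0.1, 0.3]
finger_gap: -0.002
gripper_force: 0.0
```

```bash
python3 - <<'E'
from station import manip
import cv2
s=manip.snapshot("scene"); cv2.imwrite("pics/end.png",s["img"][:,:,::-1])
print(manip.mark_of("lid_edge","scene")[:1],manip.sense()["force"])
E
```

```text
[] [ 0.34044393  0.46135815 -0.46501374]
```

View pics/end.png

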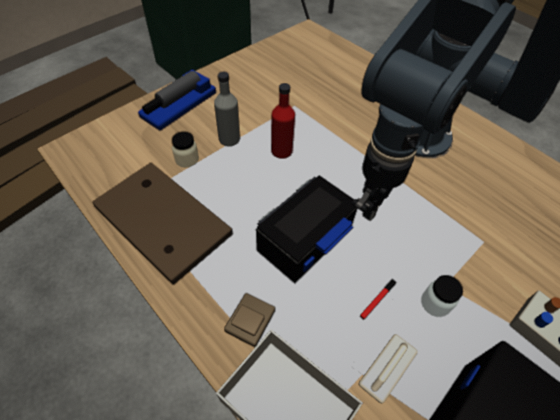

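The lid lies flat on the case at (308,225), with the tab in front at (335,236). The gripper, at (370,200), is clear of everything and nothing else has moved, so I'm handing in.

```bash
python3 -c "
from station import manip
print(manip.sign_off())"
```

```text
the job is handed in; nothing more can be done
None
```

The lid was tipped from behind, fell freely, was caught on the fingers at about 0.90 rad and lowered until fully shut; the last picture shows nothing else moved, and the job is handed in (no verdict was returned).

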